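# Open the double doors of the counter display cabinet

## Robot

A 6-joint arm with a two-finger parallel gripper is mounted at the origin on a cart in front of the work surface, level with it; the furniture and walls round the work are solid. World frame = base frame: x ahead of the robot, y to its left, z up, the work surface at z = 0. Lengths are in mm, angles in rad, forces in N, time in s.
With the tool pointing down it reaches from about 350 to 975 mm from the base axis. Payload 7.1 kg.
Tool frame: the origin (TCP) lies between the finger pads; the fingertips stand 17 mm ahead of it and the grasp point (between the pads) lies 2 mm behind it; z points along the fingers, y is the line along which they close (so a half turn about z gives the same grasp; the last joint's range is limited). The gripper opens to 88 mm and grips with 3 to 60 N. Pads are 20 mm wide; open, the fingers measure 115 mm over their backs; the gripper's body (75 mm by 178 mm) begins 61 mm behind the grasp point.
Start: joints at [-0.019, 0.423, 1.63, -0, 1.089, -0.019], TCP at [624.984, 0.026, 239.675] pointing down, gripper open.
Joint ranges: [-3, 3], [-0.9, 2.11], [0.09, 2.58], [-1.31, 4.45], [0.11, 2.69], [-2.54, 2.54]. Speed limits (rad/s): [2.39, 2.39, 3.01, 3.14, 3.14, 3.14].

## Interface

Orientations are given as a rotation vector (axis times angle).
In Python, from workcell import ctrl, viewer gives the robot as it stands (ctrl), with the cameras (viewer).
- The arm moves only by the shell command python3 jog.py 'ROWS' [OPENING]. ROWS is a JSON list of rows, 1 to 5 of them, each of 6 numbers: dx, dy, dz in shares of 750 mm (1.0 is 750 mm), then a rotation vector rx, ry, rz in parts of the range, where 1.0 means 4 rad; each row shifts and turns the commanded pose from where the row before left it, along the tool's axes as they then stand; what a row does not reach is not made up. A row lasts 1/12 s, in which the tool goes at most 41.7 mm and 0.125 rad, less where a joint would pass 70% of its speed; a pose out of reach is approached as far as the arm can. OPENING is the finger opening in mm, set as the command begins (- or left out keeps the last). The fingers move at their own pace and stop on an object; the grip force is fixed at half the most. Time passes only in rows, so rows that do not move let the fingers close. It prints the time, the measured TCP pose, the force, the opening and the grip force at its end. Shift and turn numbers lie between -1 and 1, and a call with a number outside is refused. Input that does not fit is refused with a message, and nothing moves.
- ctrl.get_obs(): the state, without advancing time (a new reading comes with each control period).
- viewer.get_image(name): name is "scene" or "side" or "wrist"; returns a dict with "img" (420x560x3 uint8, red, green, blue), "fx", "fy", "cx", "cy" (pixels), "R" (3x3) and "t" (3): a world point X has camera coordinates R X + t. Camera axes: x right, y down, z forward; pixel columns grow to the right and rows downward; lengths in mm; the calibration is good to about 2 mm. A picture is of the moment at which its call begins. There is no depth.
- ctrl.close_job(): hands the job in; it is judged then, once.
The state is a dict: "t": time; "qpos": joint angles; "qvel": joint speeds; "joint_torque": joint torques, N m; "ee_pos": TCP position; "orientation": TCP orientation; "ft_force": force on the tool from outside, world axes, zero at the start; "moment": the same for the moment, N m; "width": finger opening in mm; "grasp_force": force on a finger pad.
Only numpy, scipy, OpenCV 4.12 (cv2) and the standard library are available. Lean on these libraries where they do the work, as an engineer would, in place of code of your own. Each camera call takes 0.05 s, during which the arm holds its last target. There are 200 camera calls.

## Task

Open up the small display cabinet on the counter: draw the bolt on its top, swing the bolted left leaf open first and then the right leaf, whose edge the left one overlaps, so that both end up standing wide open, at about a right angle to the cabinet's front or further. Leave the goods inside and the things around the cabinet standing where they are.

Things in the scene. Friction and masses are not known exactly. Their poses are not given: they have to be found in the camera images.
- display_cabinet: Wooden cabinet, 280 wide (y) x 140 deep (x) x 180 high, fixed; place and yaw vary. Origin: centre of its underside. At yaw 0 the front faces -x (the robot); its +y is its left as the robot sees it. Two glazed leaves, each 137 wide, 14 thick, 46 to 178 above the counter, front faces 70 ahead of the origin. A bolt lies on the flat top near the front edge. Inner floor 50 above the counter.
- bolt (a joint): Slide bolt on the cabinet's top: steel rod 8 thick along the cabinet's y. 0 = fully shot through the staple (arch 10 wide on the left leaf's top, 21 left of the centre line); grows to a stop at 0.032 m as it slides to the cabinet's right (its -y). Clear of the staple from about 0.022. Starts at 0 to 0.006. Resists with about 1.5 N and stays where it is left.
- bolt_knob (a point): Grip point on the axis of the bolt's upright round knob, 7 below its top, 219 above the counter. Knob 12 in diameter, from 24 to 46 above the cabinet's top, on a 9 neck. The bolt's guides and the staple stand 18 above the top: keep fingertips 20 or more above it. At joint 0 the knob is 30 right of the cabinet's centre line and 43 ahead of its origin.
- left_leaf (a joint): Angle of the left, bolted leaf: 0 closed, grows as it opens toward the robot, stop at 1.9 rad. Vertical hinge at the cabinet's left edge; seen from above it opens clockwise. A wooden lip on its free edge, 6 thick, laps 12 over the front of the right leaf's edge. Cannot open while the bolt is in the staple. Stays where it is left (friction about 0.06 N m).
- left_leaf_pull (a point): Grip point on the left leaf's pull, an upright round steel bar 10 in diameter, from 57 below to 15 above this point; axis 35 in front of the leaf's front face (49 from the hinge's plane) and 95 from the hinge along the leaf. Two stems join it to the leaf, 10 and 46 below the point. 178 above the counter. Moves with the leaf.
- left_leaf_hinge (a point): Point on the left leaf's hinge axis (vertical), at the height of the pull's grip point, on the leaf's rear face: 56 in front of the cabinet's origin and 140 to its left.
- right_leaf (a joint): Angle of the right, overlapped leaf: 0 closed, grows as it opens toward the robot, stop at 1.9 rad. Vertical hinge at the cabinet's right edge: seen from above it opens counter-clockwise. Its edge lies behind the left leaf's lip: held shut while the bolt is shot; pulled too early it shoves the left leaf outward, so have that one well open first. Stays where it is left (friction about 0.06 N m).
- right_leaf_pull (a point): Grip point on the right leaf's pull, the mirror image of the left one.
- right_leaf_hinge (a point): Point on the right leaf's hinge axis, the mirror image of the left one.
- salt_shaker: Pale salt shaker, 39 x 39 x 70, standing loose inside the cabinet behind the left leaf; leave it. Origin: centre of its underside.
- steel_cup: Steel cup, 38 x 38 x 80, standing loose inside the cabinet behind the right leaf; leave it. Origin: centre of its underside.
- counter_bell: Copper hand bell with a wooden grip, 59 x 59 x 90, loose on the counter well to the left; leave it. Origin: centre of its underside.
- ribbon_spool: Spool of ribbon lying flat, 78 x 116 x 26, loose on the counter to the right; leave it. Origin: centre of its underside.
- stud_case: Small closed case, 72 x 88 x 37, loose on the counter in front of the cabinet, lower than the leaves' lower edges; leave it. Origin: centre of its underside.

How it is judged (in metres and radians):
On the way, in this order (a step that is already met when the one before it is completed fails the run):
1. the bolt is drawn out of the staple, both leaves still shut (value of joint bolt above 0.02 m and value of joint left_leaf below 0.3 rad and value of joint right_leaf below 0.1 rad), for 0.1 s.
2. the left leaf is open while the right one is still shut (value of joint left_leaf above 0.8 rad and value of joint right_leaf below 0.15 rad), for 0.1 s.
3. the right leaf is open too (value of joint right_leaf above 0.8 rad), for 0.1 s.
At the end, for the whole second after the job is handed in: Both leaves stand open at 1.3 rad (75 degrees) or more and at rest; the salt shaker and the cup inside and the bell, spool and case outside are within 30 mm of where they started, the shaker, cup and bell upright (value of joint each of left_leaf, right_leaf above 1.3 rad and velocity of joint left_leaf between -0.1 and 0.1 rad/s and velocity of joint right_leaf between -0.1 and 0.1 rad/s and distance of each of salt_shaker, steel_cup, counter_bell, ribbon_spool, stud_case from where it was at the start of the episode below 0.03 m and angle between each of salt_shaker, steel_cup, counter_bell's own z axis and vertical below 0.3 rad); the robot touches nothing.
It fails at once if one of the goods inside or of the things around the cabinet is moved by more than 30 mm (distance of any of salt_shaker, steel_cup, counter_bell, ribbon_spool, stud_case from where it was at the start of the episode above 0.03 m).
It also fails if it takes over 67 s, if anything falls off the work surface, if the arm or the gripper's body presses on something with over 40 N, if the wrist force passes 120 N, or if a joint passes its speed limit or range.

## Working session

There is one attempt and no reset: what is moved stays moved. The work goes in short steps, Python scripts to look and compute and a shell command to move; the robot and the scene stay as the last step left them, time stands still between calls to the robot, and variables do not carry over. Pictures are saved under pics/ and viewed, at most 10 in all, crops included, and the job is handed in when it is done.

```bash
ls; mkdir -p pics; python3 - <<'E'
from workcell import ctrl, viewer
import cv2,pickle
d={}
for n in("scene","side","wrist"):
    i=viewer.get_image(n); d[n]=i; cv2.imwrite(f"pics/{n}0.png",i["img"][:,:,::-1])
    print(n,i["fx"],i["fy"],i["cx"],i["cy"],(-i["R"].T@i["t"]).round(0),i["R"].round(2).tolist())
pickle.dump(d,open("im0.pkl","wb"))
o=ctrl.get_obs();print(o)
E
```

```text
jog.py
pics
workcell.py
scene 413.322995179117 413.322995179117 274.9928456025172 210.93119706973744 [-527.  899.  786.] [[-0.62, -0.79, 0.01], [-0.33, 0.25, -0.91], [0.71, -0.56, -0.42]]
side 500.2071245656004 500.2071245656004 273.13146648299 206.95742555500973 [ 117. 1264.  675.] [[-0.94, -0.34, -0.01], [-0.12, 0.36, -0.92], [0.32, -0.87, -0.38]]
wrist 289.2541201923848 289.2541201923848 279.8023061325891 202.8612579899896 [624.  80. 384.] [[1.0, 0.0, -0.0], [0.0, -0.96, 0.29], [-0.0, -0.29, -0.96]]
{'t': 0.15, 'qpos': array([-1.89811792e-02,  4.23661856e-01,  1.63046180e+00,  2.86808690e-05,
        1.08858067e+00, -1.90168569e-02]), 'qvel': array([-0.00057477, -0.00228519, -0.00118383, -0.00118495,  0.00078156,
        0.00063086]), 'joint_torque': array([ 9.52650989e-04, -5.44981134e+01, -2.73919362e+01,  6.45430083e-02,
        2.04369903e-02, -3.19723256e-05]), 'ee_pos': array([6.24619331e+02, 5.21460287e-02, 2.39103094e+02]), 'orientation': array([-2.22083773e+00, -2.22088739e+00,  1.18202094e-03]), 'ft_force': array([ 0.13431104, -0.30882348, -0.78684766]), 'moment': array([-0.01682636,  0.04775949,  0.02193313]), 'grasp_force': 0.0, 'width': 87.91398283010942}
```

View pics/scene0.png

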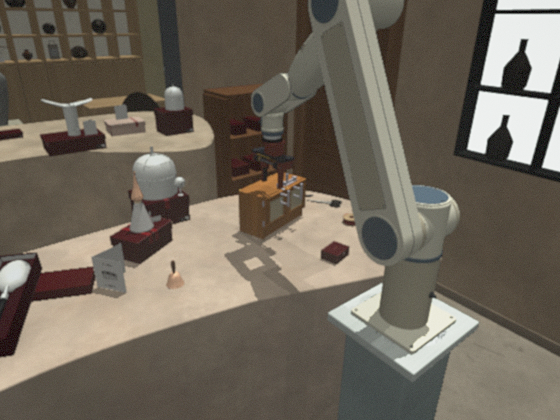

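View pics/side0.png

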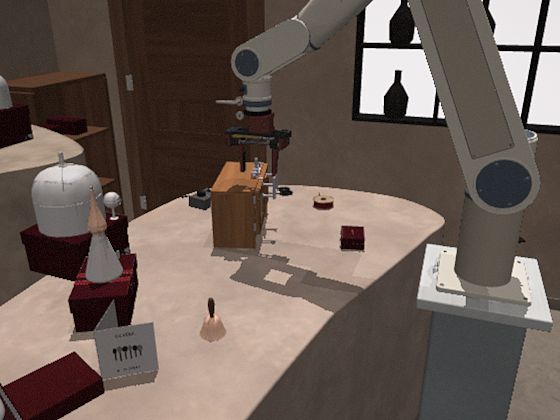

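```bash
python3 - <<'E'
import cv2,numpy as np
s=cv2.imread("pics/scene0.png")[165:245,225:325]; a=cv2.imread("pics/side0.png")[150:250,200:300]
s=cv2.resize(s,(500,400),interpolation=3)
a=cv2.resize(a,(400,400),interpolation=3)
w=cv2.imread("pics/wrist0.png")
m=np.zeros((600,800,3),np.uint8)
m[:400,:400]=a; m[:320,400:]=cv2.resize(s,(400,320))
cv2.imwrite("pics/crop1.png",m[:400])
E
```

```text
(no output)
```

View pics/wrist0.png

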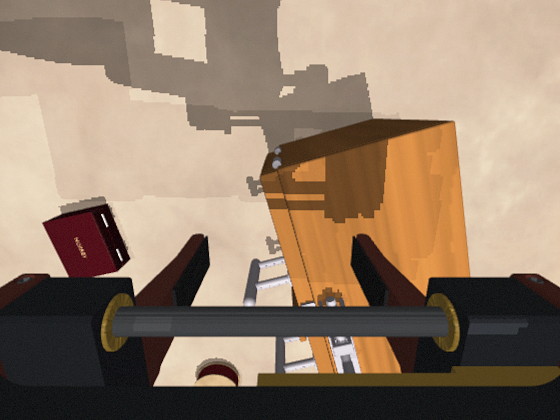

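View pics/crop1.png

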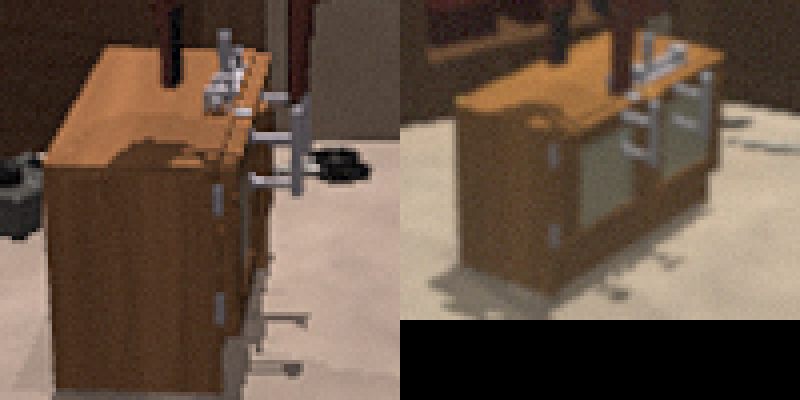

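```bash
cat >h.py <<'E'
import numpy as np
def onz(i,u,v,z):
    R=np.array(i["R"]);t=np.array(i["t"]);C=-R.T@t
    d=R.T@np.array([(u-i["cx"])/i["fx"],(v-i["cy"])/i["fy"],1]); return C+d*(z-C[2])/d[2]
def ray(i,u,v):
    R=np.array(i["R"]);C=-R.T@np.array(i["t"]);d=R.T@np.array([(u-i["cx"])/i["fx"],(v-i["cy"])/i["fy"],1]);return C,d/np.linalg.norm(d)
def tri(obs):
    A=np.zeros((3,3));b=np.zeros(3)
    for i,u,v in obs:
        C,d=ray(i,u,v);P=np.eye(3)-np.outer(d,d);A+=P;b+=P@C
    X=np.linalg.solve(A,b); return X,[round(float(np.linalg.norm((np.eye(3)-np.outer(d,d))@(X-C))),1) for C,d in [ray(*o) for o in obs]]
def proj(i,X):
    c=np.array(i["R"])@X+np.array(i["t"]);return np.array([c[0]/c[2]*i["fx"]+i["cx"],c[1]/c[2]*i["fy"]+i["cy"]])
E
python3 - <<'E'
import pickle;from h import *
d=pickle.load(open("im0.pkl","rb"));w=d["wrist"];s=d["side"]
for u,v,z in((262,178,180),(455,122,180),(332,375,180),(373,119,0),(470,277,180),(45,220,37),(130,262,37),(215,370,26),(250,302,193),(259,262,193),(279,340,193)): print(u,v,onz(w,u,v,z).round(1))
# knob top in side: crop (224,30)/4+(200,150); knob scene
print(tri([(s,256,157.5),(d["scene"],225+250/4*1.0,165+33/4)]))
print(tri([(s,226,191.5),(d["scene"],225+57/4,165+98/4)]), "left back top corner?")
E
```

```text
262 178 [610.8  36.4 180. ]
455 122 [742.4  75.2 180. ]
332 375 [ 670.5 -143.7  180. ]
373 119 [742.   75.1   0. ]
470 277 [775.3 -43.9 180. ]
45 220 [323.1 -48.6  37. ]
130 262 [ 422.9 -108.2   37. ]
215 370 [ 521.7 -302.7   26. ]
250 302 [600.7 -58.  193. ]
259 262 [608.3 -23.7 193. ]
279 340 [623.  -93.7 193. ]
(array([ 677.59064718, -117.00256915,  227.69567887]), [0.1, 0.1])
(array([671.58240846, 120.57940915, 208.47789426]), [7.5, 7.5]) left back top corner?
```

The manual's scale: shifts go in shares of 750 mm and turns go in shares of 4 rad. Converting my numbers, -40 mm / 750 = -0.0533, 10 mm / 750 = 0.0133.

```bash
python3 jog.py '[[0, 0, -0.0533, 0, 0, 0], [0, 0, -0.0533, 0, 0, 0], [-0.0533, 0.0133, 0, 0, 0, 0], [-0.0533, 0.0133, 0, 0, 0, 0], [-0.0533, 0.0133, 0, 0, 0, 0]]'; python3 jog.py '[[-0.0533, 0.0133, 0, 0, 0, 0], [0, 0, 0, 0, 0, 0]]'; python3 - <<'E'
from workcell import ctrl, viewer
import cv2,pickle
i=viewer.get_image("wrist");pickle.dump(i,open("im1.pkl","wb"));cv2.imwrite("pics/w1.png",cv2.resize(i["img"][:,:,::-1],(800,600),interpolation=cv2.INTER_CUBIC))
E
```

```text
t: 0.57
ee_pos: [655.5, -120.7, 320.8]
orientation: [2.218, 2.223, 0.001]
ft_force: [0.5, 0.1, -0.5]
width: 88.2
grasp_force: 0.0
t: 0.73
ee_pos: [665.7, -166.5, 319.1]
orientation: [2.225, 2.215, -0.002]
ft_force: [-0.2, 1.2, -0.1]
width: 87.6
grasp_force: 0.0
```

View pics/w1.png

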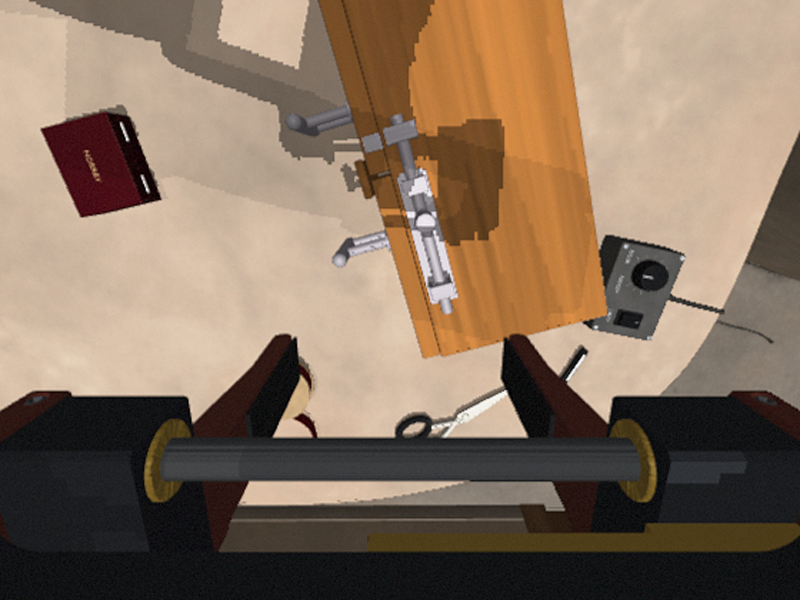

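```bash
python3 - <<'E'
import pickle;from h import *
d=pickle.load(open("im0.pkl","rb"));w0=d["wrist"];w=pickle.load(open("im1.pkl","rb"));k=1/1.42857
for n,u,v,z in(("FR",423,357,180),("BR",606,318,180),("knob",427,221,226),("Lpull",292,121,193),("Rpull",340,260,193)): print(n,onz(w,u*k,v*k,z).round(1))
print("cam",(-w["R"].T@w["t"]).round(1))
print("Rpull tri",tri([(w,340*k,260*k),(d["side"],0,0)]) if 0 else tri([(w,292*k,121*k),(w0,259,262)]))
print("knob tri",tri([(w,427*k,221*k),(d["side"],256,157.5)]),tri([(w,427*k,221*k),(d["side"],256,157.5),(d["scene"],287,173)]))
from scipy.optimize import least_squares
FL=onz(w0,262,178,180);BL=onz(w0,455,122,180);FR=onz(w,423*k,357*k,180);BR=onz(w,606*k,318*k,180)
LP=onz(w,292*k,121*k,193);RP=onz(w,340*k,260*k,193)
L=[(-70,140,FL),(70,140,BL),(-70,-140,FR),(70,-140,BR),(-105,45,LP),(-105,-45,RP)]
def f(p):
    c,s=np.cos(p[2]),np.sin(p[2]);return np.concatenate([[p[0]+c*a-s*b-X[0],p[1]+s*a+c*b-X[1]] for a,b,X in L])
r=least_squares(f,[720,-76,.3]);print(r.x.round(3),r.fun.round(1))
c,s=np.cos(r.x[2]),np.sin(r.x[2])
K=onz(w,427*k,221*k,226)[:2]-r.x[:2];print("knob local",c*K[0]+s*K[1],-s*K[0]+c*K[1])
E
```

```text
FR [ 682.2 -226.5  180. ]
BR [ 816.1 -195.7  180. ]
knob [ 680.7 -118.1  226. ]
Lpull [599.7 -61.5 193. ]
Rpull [ 624.9 -148.3  193. ]
cam [665.3 -86.7 463.9]
Rpull tri (array([595.73899683, -54.75966532, 141.17749155]), [8.6, 8.6])
knob tri (array([ 679.5123012 , -118.44297625,  227.17519327]), [1.2, 1.2]) (array([ 679.75272349, -117.65800421,  227.67145177]), [0.9, 1.8, 1.2])
[ 7.13128e+02 -7.75710e+01  2.64000e-01] [-1.8  2.8  1.7  0.7 -0.  -4.5  1.2  1.2  0.3 -0.1 -1.4 -0.2]
knob local -41.87686154592525 -30.698029030654737
```

To row units: 24 mm / 750 = 0.032, 10 mm / 750 = 0.0133, -0.09 rad / 4 = -0.0225.

```bash
python3 jog.py '[[0.032, 0.0093, 0, 0, 0, 0], [0.032, 0.0107, 0, 0, 0, 0], [0, 0, 0.0133, 0, 0, -0.0225], [0, 0, 0.0133, 0, 0, -0.0225], [0, 0, 0.0133, 0, 0, -0.0225]]'; python3 jog.py '[[0, 0, 0, 0, 0, 0], [0, 0, 0, 0, 0, 0]]' 50
```

```text
t: 1.2
ee_pos: [679.7, -109.9, 289.2]
orientation: [-1.894, -2.506, -0.0]
ft_force: [0.4, -0.6, 0.2]
width: 87.8
grasp_force: 0.0
t: 1.37
ee_pos: [679.4, -110.8, 289.1]
orientation: [-1.903, -2.497, 0.001]
ft_force: [0.7, -1.1, -0.2]
width: 77.6
grasp_force: 0.0
```

To row units: 20 mm / 750 = 0.0267, 10 mm / 750 = 0.0133.

```bash
python3 jog.py '[[-0.0093, -0.0013, 0.0267, 0, 0, 0], [0, 0, 0.0267, 0, 0, 0], [0, 0, 0.0267, 0, 0, 0], [0, 0, 0.0133, 0, 0, 0], [0, 0, 0, 0, 0, 0]]' 50; python3 jog.py '[[0, 0, 0, 0, 0, 0], [0, 0, 0, 0, 0, 0], [0, 0, 0, 0, 0, 0], [0, 0, 0, 0, 0, 0], [0, 0, 0, 0, 0, 0]]' 0;  python3 jog.py '[[0, 0, 0, 0, 0, 0], [0, 0, 0, 0, 0, 0], [0, 0, 0, 0, 0, 0], [0, 0, 0, 0, 0, 0], [0, 0, 0, 0, 0, 0]]' 0
```

```text
t: 1.78
ee_pos: [679.7, -118.5, 217.6]
orientation: [-1.902, -2.496, 0.003]
ft_force: [-0.1, 0.4, -0.3]
width: 50.4
grasp_force: 0.0
t: 2.2
ee_pos: [681.3, -119.0, 220.7]
orientation: [1.902, 2.499, 0.001]
ft_force: [0.2, -0.1, 0.3]
width: 20.1
grasp_force: 0.0
t: 2.62
ee_pos: [680.7, -119.1, 220.2]
orientation: [-1.902, -2.5, 0.0]
ft_force: [-3.7, -0.0, 5.8]
width: 10.7
grasp_force: 30.0
```

To row units: -7 mm / 750 = -0.0093, -2 mm / 750 = -0.0027.

```bash
python3 jog.py '[[-0.0093, 0, 0, 0, 0, 0], [-0.0093, 0, 0, 0, 0, 0], [-0.0093, 0, 0, 0, 0, 0], [-0.0093, 0, 0, 0, 0, 0], [-0.0027, 0, 0, 0, 0, 0]]'; python3 jog.py '[[0, 0, 0, 0, 0, 0], [0, 0, 0, 0, 0, 0]]'
```

```text
t: 3.03
ee_pos: [688.8, -148.2, 220.2]
orientation: [-1.903, -2.499, -0.001]
ft_force: [-5.2, 6.2, 8.3]
width: 10.9
grasp_force: 30.0
t: 3.2
ee_pos: [688.7, -148.1, 220.2]
orientation: [-1.902, -2.5, 0.0]
ft_force: [-2.8, 0.0, 5.2]
width: 11.7
grasp_force: 30.0
```

To row units: -10 mm / 750 = -0.0133.

```bash
python3 jog.py '[[0, 0, 0, 0, 0, 0], [0, 0, 0, 0, 0, 0], [0, 0, 0, 0, 0, 0], [0, 0, 0, 0, 0, 0], [0, 0, -0.0133, 0, 0, 0]]' 50; python3 jog.py '[[0, 0, -0.0267, 0, 0, -0.03], [0, 0, -0.0267, 0, 0, -0.03], [0, -0.0267, 0, 0, 0, -0.03], [0, -0.0267, 0, 0, 0, -0.03], [0, -0.0267, 0, 0, 0, -0.03]]'; python3 jog.py '[[0, 0, 0, 0, 0, -0.03], [0, 0, 0, 0, 0, -0.03], [0, 0, 0, 0, 0, -0.03], [0, 0, 0, 0, 0, -0.03], [0, 0, 0, 0, 0, -0.03]]'; python3 jog.py '[[0, 0, 0, 0, 0, -0.03], [0, 0, 0, 0, 0, -0.03], [0, 0, 0, 0, 0, -0.0325], [0, 0, 0, 0, 0, 0], [0, 0, 0, 0, 0, 0]]'; python3 - <<'E'
from workcell import ctrl, viewer
import cv2,pickle
from scipy.spatial.transform import Rotation as R
i=viewer.get_image("wrist");pickle.dump(i,open("im2.pkl","wb"));cv2.imwrite("pics/w2.png",cv2.resize(i["img"][:,:,::-1],(800,600),interpolation=cv2.INTER_CUBIC))
o=ctrl.get_obs();M=R.from_rotvec(o["orientation"]).as_matrix();print(o["qpos"].round(2),M.round(3),(M.T@([600,-61.5,260]-o["ee_pos"])).round(1))
E
```

```text
t: 3.62
ee_pos: [687.7, -147.6, 227.6]
orientation: [-1.9, -2.497, 0.002]
ft_force: [-0.4, -0.1, -0.4]
width: 41.1
grasp_force: 0.0
t: 4.03
ee_pos: [640.4, -182.9, 270.9]
orientation: [1.068, 2.953, 0.0]
ft_force: [0.7, -0.0, 0.2]
width: 50.1
grasp_force: 0.0
t: 4.45
ee_pos: [640.8, -183.2, 270.5]
orientation: [0.149, 3.137, -0.0]
ft_force: [0.5, 0.0, -0.8]
width: 50.2
grasp_force: 0.0
t: 4.87
ee_pos: [640.8, -183.1, 270.3]
orientation: [-0.408, 3.114, -0.0]
ft_force: [-0.3, 0.1, -0.4]
width: 50.0
grasp_force: 0.0
[-0.3   0.45  1.51  0.    1.18 -2.13] [[-0.966 -0.257  0.   ]
 [-0.257  0.966 -0.   ]
 [-0.    -0.    -1.   ]] [  8.1 128.   10.1]
```

View pics/w2.png

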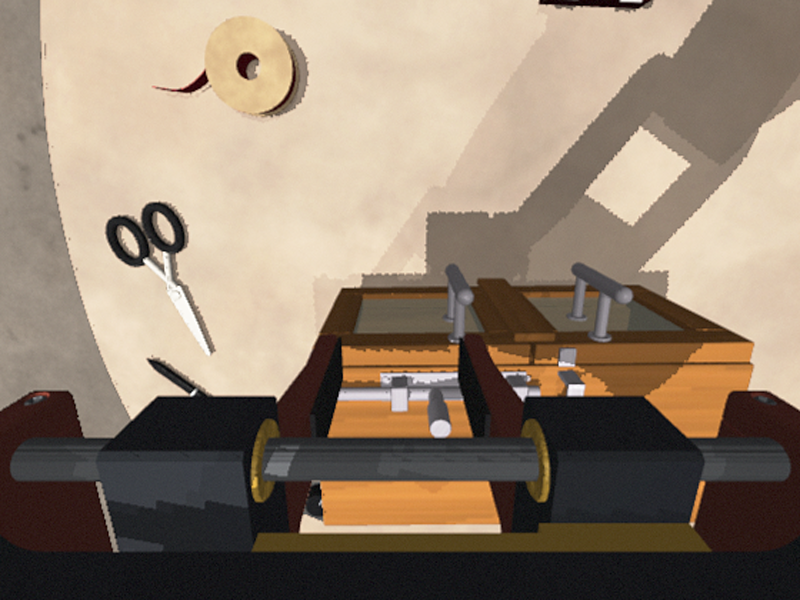

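```bash
python3 - <<'E'
import pickle;from h import *
w=pickle.load(open("im1.pkl","rb"));w2=pickle.load(open("im2.pkl","rb"));k=1/1.42857
print(tri([(w,292*k,121*k),(w2,624*k,297*k)]),onz(w2,624*k,297*k,193))
print(tri([(w,340*k,260*k),(w2,465*k,297*k)]),onz(w2,465*k,297*k,193))
E
```

```text
(array([599.49956423, -61.49924951, 190.96890536]), [0.4, 0.4]) [599.43129145 -63.04860205 193.        ]
(array([ 623.98124797, -148.98597169,  188.75274351]), [0.4, 0.4]) [ 622.5624548  -149.77345075  193.        ]
```

To row units: 32 mm / 750 = 0.0427, 2 mm / 750 = 0.0027.

```bash
python3 jog.py '[[0.0027, 0.0427, 0, 0, 0, 0], [0.0027, 0.0427, 0, 0, 0, 0], [0.0027, 0.0427, 0, 0, 0, 0], [0.0027, 0.0427, 0, 0, 0, 0], [0, 0, 0, 0, 0, 0]]'; python3 - <<'E'
from workcell import ctrl, viewer
from scipy.spatial.transform import Rotation as R
o=ctrl.get_obs();M=R.from_rotvec(o["orientation"]).as_matrix();print((M.T@([600,-61.5,176]-o["ee_pos"])).round(1))
E
```

```text
t: 5.33
ee_pos: [597.7, -57.4, 269.8]
orientation: [0.413, -3.113, -0.003]
ft_force: [-0.2, 0.6, 0.0]
width: 50.1
grasp_force: 0.0
[-1.3 -4.7 93.8]
```

To row units: 25 mm / 750 = 0.0333, 22 mm / 750 = 0.0293.

```bash
python3 jog.py '[[-0.0013, -0.0067, 0.0267, 0, 0, 0], [0, 0, 0.0333, 0, 0, 0], [0, 0, 0.0333, 0, 0, 0], [0, 0, 0.0293, 0, 0, 0], [0, 0, 0, 0, 0, 0]]' 50; python3 jog.py '[[0, 0, 0, 0, 0, 0], [0, 0, 0, 0, 0, 0], [0, 0, 0, 0, 0, 0], [0, 0, 0, 0, 0, 0], [0, 0, 0, 0, 0, 0]]' 0;  python3 jog.py '[[0, 0, 0, 0, 0, 0], [0, 0, 0, 0, 0, 0], [0, 0, 0, 0, 0, 0], [0, 0, 0, 0, 0, 0]]' 0
python3 - <<'E'
import numpy as np
from workcell import ctrl, viewer
from scipy.spatial.transform import Rotation as R
o=ctrl.get_obs();P=o["ee_pos"][:2]
# rows for arc, per 0.1 rad cw rotation, in the tool frame before/after rotation
# order: shift along tool axes, then turn
yaw=.267;ex=np.array([np.cos(yaw),np.sin(yaw)]);ey=np.array([-ex[1],ex[0]])
O=np.array([713.1,-77.6]);H=O-56*ex+140*ey;print("H",H.round(1),"r",np.linalg.norm(P-H))
M=R.from_rotvec(o["orientation"]).as_matrix()[:2,:2]
loc=M.T@(P-H);print("pull in tool frame from hinge",loc.round(1))
a=.12;Rz=lambda t:np.array([[np.cos(t),-np.sin(t)],[np.sin(t),np.cos(t)]])
print("shift per .12 rad:",(M.T@(Rz(-a)@(P-H)-(P-H))).round(2))
E
```

```text
t: 5.75
ee_pos: [599.3, -66.2, 173.6]
orientation: [0.409, -3.108, -0.003]
ft_force: [-0.7, 0.8, 0.8]
width: 50.0
grasp_force: 0.0
t: 6.17
ee_pos: [602.4, -66.1, 179.0]
orientation: [-0.413, 3.112, -0.0]
ft_force: [-1.1, 12.2, 2.5]
width: 20.4
grasp_force: 7.0
t: 6.5
ee_pos: [601.1, -61.3, 178.8]
orientation: [0.412, -3.114, -0.012]
ft_force: [-5.2, 23.6, 8.1]
width: 9.1
grasp_force: 30.0
H [622.1  42.7] r 106.08129356178415
pull in tool frame from hinge [ 47.4 -94.9]
shift per .12 rad: [11.02  6.35]
```

To row units: 4.7 mm / 750 = 0.0063, 4 mm / 750 = 0.0053, 0.05 rad / 4 = 0.0125.

```bash
python3 jog.py '[[0, 0.0053, 0, 0, 0, 0], [0.0063, 0.0033, 0, 0, 0, 0.0125], [0.0063, 0.0033, 0, 0, 0, 0.0125], [0.0063, 0.0033, 0, 0, 0, 0.0125], [0.0063, 0.0033, 0, 0, 0, 0.0125]]'; python3 jog.py '[[0.0063, 0.0033, 0, 0, 0, 0.0125], [0.0124, 0.0069, 0, 0, 0, 0.025], [0.0124, 0.0069, 0, 0, 0, 0.025], [0, 0, 0, 0, 0, 0]]';python3 - <<'E'
import numpy as np
from workcell import ctrl, viewer
from scipy.spatial.transform import Rotation as R
o=ctrl.get_obs();d=o["ee_pos"][:2]-[622.1,42.7];M=R.from_rotvec(o["orientation"]).as_matrix()[:2,:2]
print(o["moment"],"tool loc",(M.T@d).round(1),"r",np.linalg.norm(d))
E
```

```text
t: 6.92
ee_pos: [581.6, -55.1, 178.9]
orientation: [-0.096, 3.137, 0.002]
ft_force: [2.4, 5.5, 0.9]
width: 9.6
grasp_force: 30.0
t: 7.25
ee_pos: [557.7, -41.4, 178.9]
orientation: [0.3, 3.124, 0.003]
ft_force: [2.5, 4.5, -1.6]
width: 9.1
grasp_force: 30.0
[ 0.80935334 -0.48941651 -0.03909568] tool loc [ 47.2 -94.8] r 105.86172027085998
```

To row units: 9.3 mm / 750 = 0.0124, 5.2 mm / 750 = 0.0069, 0.1 rad / 4 = 0.025.

```bash
R='x'; python3 jog.py '[[0.0124, 0.0069, 0, 0, 0, 0.025], [0.0124, 0.0069, 0, 0, 0, 0.025], [0.0124, 0.0069, 0, 0, 0, 0.025], [0.0124, 0.0069, 0, 0, 0, 0.025], [0.0124, 0.0069, 0, 0, 0, 0.025]]'; python3 jog.py '[[0.0124, 0.0069, 0, 0, 0, 0.025], [0.0124, 0.0069, 0, 0, 0, 0.025], [0.0124, 0.0069, 0, 0, 0, 0.025], [0.0124, 0.0069, 0, 0, 0, 0.025], [0, 0, 0, 0, 0, 0]]';python3 - <<'E'
import numpy as np
from workcell import ctrl, viewer
from scipy.spatial.transform import Rotation as R
o=ctrl.get_obs();d=o["ee_pos"][:2]-[622.1,42.7];M=R.from_rotvec(o["orientation"]).as_matrix()[:2,:2]
print(o["qpos"].round(2),"tool loc",(M.T@d).round(1),"r",np.linalg.norm(d),"angle",np.arctan2(M[1,1],M[0,1])-np.pi/2-.267)
E
```

```text
t: 7.67
ee_pos: [525.6, -1.3, 178.9]
orientation: [1.063, 2.952, 0.002]
ft_force: [4.7, 1.4, 0.1]
width: 9.2
grasp_force: 30.0
t: 8.08
ee_pos: [516.0, 40.9, 178.9]
orientation: [1.625, 2.686, 0.003]
ft_force: [0.2, -0.4, 5.1]
width: 9.3
grasp_force: 30.0
[ 0.06  0.35  1.91  0.    0.87 -0.43] tool loc [ 47.7 -94.8] r 106.14268379491851 angle -1.3553838263644988
```

To row units: 9.3 mm / 750 = 0.0124, 5.2 mm / 750 = 0.0069, 0.1 rad / 4 = 0.025.

```bash
python3 jog.py '[[0.0124, 0.0069, 0, 0, 0, 0.025], [0.0124, 0.0069, 0, 0, 0, 0.025], [0.0063, 0.0033, 0, 0, 0, 0.0125], [0, 0, 0, 0, 0, 0], [0, 0, 0, 0, 0, 0]]'; python3 jog.py '[[0, 0, 0, 0, 0, 0], [0, 0, 0, 0, 0, 0], [0, 0, 0, 0, 0, 0], [0, 0, 0, 0, 0, 0], [0, 0, 0, 0, 0, 0]]' 40;python3 jog.py '[[0, 0, -0.02, 0, 0, 0], [0, 0, -0.04, 0, 0, 0], [0, 0, -0.0467, 0, 0, 0], [0, 0, 0, 0, 0, 0]]'; python3 - <<'E'
import numpy as np
from workcell import ctrl, viewer
from scipy.spatial.transform import Rotation as R
o=ctrl.get_obs();M=R.from_rotvec(o["orientation"]).as_matrix()[:2,:2]
print("angle",np.arctan2(M[1,1],M[0,1])-np.pi/2-.267,"to R pull",(M.T@([624.5,-148.6]-o["ee_pos"][:2])).round(1))
E
```

```text
t: 8.5
ee_pos: [518.5, 66.2, 178.9]
orientation: [1.94, 2.469, 0.003]
ft_force: [-0.2, 0.6, 7.4]
width: 9.5
grasp_force: 30.0
t: 8.92
ee_pos: [517.5, 65.9, 177.6]
orientation: [-1.945, -2.467, 0.0]
ft_force: [-0.1, -1.2, -1.1]
width: 38.3
grasp_force: 0.0
t: 9.25
ee_pos: [520.8, 66.4, 263.4]
orientation: [1.941, 2.462, 0.01]
ft_force: [1.6, 0.2, 0.1]
width: 40.0
grasp_force: 0.0
angle -1.6024110776538643 to R pull [-233.2   50.7]
```

To row units: -39 mm / 750 = -0.052, -38 mm / 750 = -0.0507.

```bash
python3 jog.py '[[-0.0507, 0.0107, 0, 0, 0, 0], [-0.052, 0.0107, 0, 0, 0, 0], [-0.052, 0.0107, 0, 0, 0, 0], [-0.052, 0.012, 0, 0, 0, 0], [-0.052, 0.012, 0, 0, 0, 0]]'; python3 jog.py '[[-0.052, 0.012, 0, 0, 0, 0], [0, 0, 0, 0, 0, 0.03], [0, 0, 0, 0, 0, 0.03], [0, 0, 0, 0, 0, 0.03], [0, 0, 0, 0, 0, 0.03]]' 50; python3 jog.py '[[0, 0, 0, 0, 0, 0.03], [0, 0, 0, 0, 0, 0.03], [0, 0, 0, 0, 0, 0.03], [0, 0, 0, 0, 0, 0.03], [0, 0, 0, 0, 0, 0.03]]'; python3 jog.py '[[0, 0, 0, 0, 0, 0.03], [0, 0, 0, 0, 0, 0.03], [0, 0, 0, 0, 0, 0.03], [0, 0, 0, 0, 0, 0.025], [0, 0, 0, 0, 0, 0]]'; python3 - <<'E'
import numpy as np,cv2,pickle
from workcell import ctrl, viewer
from scipy.spatial.transform import Rotation as R
o=ctrl.get_obs();M=R.from_rotvec(o["orientation"]).as_matrix()
print(o["qpos"].round(2),M.round(3).tolist(),"to R pull",(M.T@([624.5,-148.6,177]-o["ee_pos"])).round(1))
E
```

```text
t: 9.67
ee_pos: [604.0, -114.6, 257.4]
orientation: [-1.945, -2.467, 0.0]
ft_force: [-0.1, 0.3, 0.8]
width: 40.1
grasp_force: 0.0
t: 10.08
ee_pos: [621.2, -149.1, 256.8]
orientation: [-2.482, -1.925, 0.001]
ft_force: [0.5, 0.6, -0.2]
width: 49.6
grasp_force: 0.0
t: 10.5
ee_pos: [621.2, -148.7, 257.0]
orientation: [-2.94, -1.107, 0.001]
ft_force: [0.1, -0.1, -0.2]
width: 50.4
grasp_force: 0.0
t: 10.92
ee_pos: [621.2, -148.6, 257.1]
orientation: [-3.114, -0.411, 0.001]
ft_force: [-0.2, -0.6, -0.5]
width: 50.2
grasp_force: 0.0
[-0.25  0.43  1.58 -0.    1.13  1.05] [[0.966, 0.26, -0.001], [0.26, -0.966, 0.0], [-0.001, -0.0, -1.0]] to R pull [ 3.2  0.8 80.1]
```

To row units: 25 mm / 750 = 0.0333, 20 mm / 750 = 0.0267.

```bash
python3 jog.py '[[0.004, 0.0013, 0.0267, 0, 0, 0], [0, 0, 0.0333, 0, 0, 0], [0, 0, 0.0333, 0, 0, 0], [0, 0, 0.012, 0, 0, 0], [0, 0, 0, 0, 0, 0]]' 50; python3 jog.py '[[0, 0, 0, 0, 0, 0], [0, 0, 0, 0, 0, 0], [0, 0, 0, 0, 0, 0], [0, 0, 0, 0, 0, 0], [0, 0, 0, 0, 0, 0]]' 0;  python3 jog.py '[[0, 0, 0, 0, 0, 0], [0, 0, 0, 0, 0, 0], [0, 0, 0, 0, 0, 0], [0, 0, 0, 0, 0, 0]]' 0
python3 - <<'E'
import numpy as np
from workcell import ctrl, viewer
from scipy.spatial.transform import Rotation as R
o=ctrl.get_obs();P=o["ee_pos"][:2]
yaw=.267;ex=np.array([np.cos(yaw),np.sin(yaw)]);ey=np.array([-ex[1],ex[0]])
O=np.array([713.1,-77.6]);H=O-56*ex-140*ey
M=R.from_rotvec(o["orientation"]).as_matrix()[:2,:2]
print("H",H.round(1),"loc",(M.T@(P-H)).round(1))
E
```

```text
t: 11.33
ee_pos: [622.8, -148.4, 175.8]
orientation: [-3.111, -0.42, 0.008]
ft_force: [-0.1, 0.3, 0.6]
width: 49.7
grasp_force: 0.0
t: 11.75
ee_pos: [625.1, -148.9, 179.8]
orientation: [3.113, 0.417, 0.002]
ft_force: [-0.7, -0.1, -0.4]
width: 19.8
grasp_force: 0.0
t: 12.08
ee_pos: [624.7, -148.8, 179.1]
orientation: [3.114, 0.416, 0.001]
ft_force: [-2.3, 0.7, 4.3]
width: 9.2
grasp_force: 30.0
H [ 696.  -227.4] loc [-48.1 -94.6]
```

To row units: -9.3 mm / 750 = -0.0124, 5.2 mm / 750 = 0.0069, -0.1 rad / 4 = -0.025.

```bash
python3 jog.py '[[-0.0063, 0.0033, 0, 0, 0, -0.0125], [-0.0063, 0.0033, 0, 0, 0, -0.0125], [-0.0063, 0.0033, 0, 0, 0, -0.0125], [-0.0124, 0.0069, 0, 0, 0, -0.025], [-0.0124, 0.0069, 0, 0, 0, -0.025]]'; python3 jog.py '[[-0.0124, 0.0069, 0, 0, 0, -0.025], [-0.0124, 0.0069, 0, 0, 0, -0.025], [-0.0124, 0.0069, 0, 0, 0, -0.025], [-0.0124, 0.0069, 0, 0, 0, -0.025], [0, 0, 0, 0, 0, 0]]';python3 - <<'E'
import numpy as np
from workcell import ctrl, viewer
from scipy.spatial.transform import Rotation as R
o=ctrl.get_obs();d=o["ee_pos"][:2]-[696,-227.4];M=R.from_rotvec(o["orientation"]).as_matrix()[:2,:2]
print(o["qpos"].round(2),"tool loc",(M.T@d).round(1),"angle",np.arctan2(M[1,0],M[0,0])-.267)
E
```

```text
t: 12.5
ee_pos: [602.4, -178.1, 179.2]
orientation: [2.99, 0.96, 0.003]
ft_force: [3.9, -1.3, 0.3]
width: 9.1
grasp_force: 30.0
t: 12.92
ee_pos: [590.8, -220.4, 179.2]
orientation: [2.739, 1.532, 0.004]
ft_force: [4.1, -0.4, -0.1]
width: 9.3
grasp_force: 30.0
[-0.38  0.5   1.66  0.    0.97  0.17] tool loc [-49.1 -93.3] angle 0.7530626868497926
```

To row units: -9.3 mm / 750 = -0.0124, 5.2 mm / 750 = 0.0069, -0.1 rad / 4 = -0.025.

```bash
python3 jog.py '[[-0.0124, 0.0069, 0, 0, 0, -0.025], [-0.0124, 0.0069, 0, 0, 0, -0.025], [-0.0124, 0.0069, 0, 0, 0, -0.025], [-0.0124, 0.0069, 0, 0, 0, -0.025], [-0.0124, 0.0069, 0, 0, 0, -0.025]]'; python3 jog.py '[[-0.0124, 0.0069, 0, 0, 0, -0.025], [-0.0124, 0.0069, 0, 0, 0, -0.025], [-0.0124, 0.0069, 0, 0, 0, -0.025], [0, 0, 0, 0, 0, 0], [0, 0, 0, 0, 0, 0]]';python3 - <<'E'
import numpy as np
from workcell import ctrl, viewer
from scipy.spatial.transform import Rotation as R
o=ctrl.get_obs();d=o["ee_pos"][:2]-[696,-227.4];M=R.from_rotvec(o["orientation"]).as_matrix()[:2,:2]
print(o["qpos"].round(2),"tool loc",(M.T@d).round(1),"angle",np.arctan2(M[1,0],M[0,0])-.267)
E
```

```text
t: 13.33
ee_pos: [599.9, -270.5, 179.2]
orientation: [2.274, 2.162, 0.006]
ft_force: [10.1, 5.3, -1.4]
width: 9.0
grasp_force: 30.0
t: 13.75
ee_pos: [617.0, -297.0, 179.2]
orientation: [1.931, 2.474, 0.006]
ft_force: [7.5, 5.5, 1.4]
width: 9.3
grasp_force: 30.0
[-0.47  0.57  1.53  0.    1.03 -0.71] tool loc [-48.3 -93.6] angle 1.5488413856049204
```

Release, lift, and check.

To row units: -40 mm / 750 = -0.0533, -30 mm / 750 = -0.04.

```bash
python3 jog.py '[[0, 0, 0, 0, 0, 0], [0, 0, 0, 0, 0, 0], [0, 0, 0, 0, 0, 0], [0, 0, 0, 0, 0, 0], [0, 0, 0, 0, 0, 0]]' 40;python3 jog.py '[[0, 0, -0.02, 0, 0, 0], [0, 0, -0.04, 0, 0, 0], [0, 0, -0.0533, 0, 0, 0], [0, 0, -0.0533, 0, 0, 0], [0, 0, -0.0533, 0, 0, 0]]';python3 jog.py '[[0, -0.04, -0.0533, 0, 0, 0], [0, -0.04, 0, 0, 0, 0], [0, -0.04, 0, 0, 0, 0], [0, 0, 0, 0, 0, 0], [0, 0, 0, 0, 0, 0]]'; python3 - <<'E'
import numpy as np,cv2
from workcell import ctrl, viewer
a=viewer.get_image("scene")["img"][150:270,210:370,::-1];b=viewer.get_image("side")["img"][140:260,190:350,::-1]
w=viewer.get_image("wrist")["img"][:,:,::-1]
m=np.zeros((600,800,3),np.uint8);m[:300,:400]=cv2.resize(a,(400,300),interpolation=2);m[:300,400:]=cv2.resize(b,(400,300),interpolation=2);m[300:,:400]=cv2.resize(w,(400,300))
cv2.imwrite("pics/end.png",m)
E
```

```text
t: 14.17
ee_pos: [613.9, -297.7, 178.4]
orientation: [-1.933, -2.476, 0.0]
ft_force: [-0.6, -0.5, -0.0]
width: 38.4
grasp_force: 0.0
t: 14.58
ee_pos: [613.6, -297.6, 345.1]
orientation: [-1.933, -2.475, 0.0]
ft_force: [0.6, -0.5, -0.8]
width: 40.4
grasp_force: 0.0
t: 15.0
ee_pos: [530.7, -318.7, 377.6]
orientation: [1.935, 2.474, 0.0]
ft_force: [-0.3, -0.0, -0.2]
width: 40.1
grasp_force: 0.0
```

View pics/end.png

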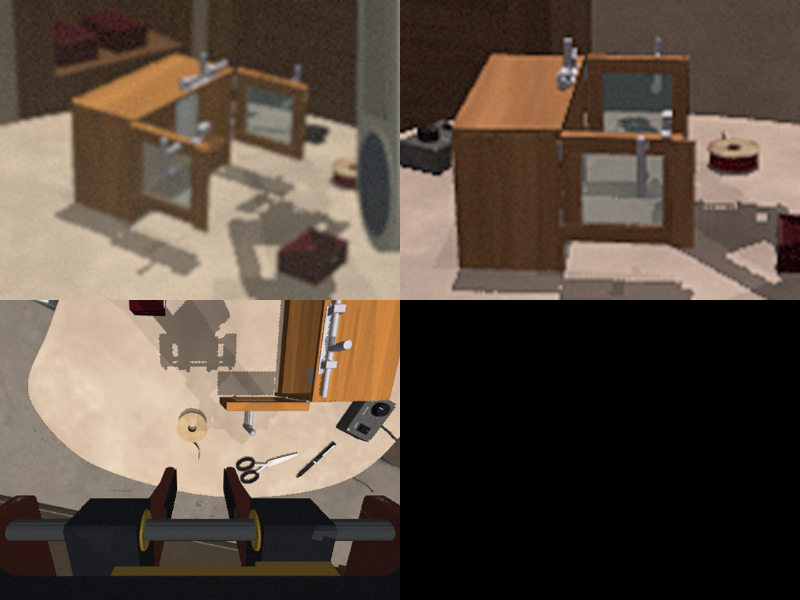

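Both leaves stand at about a right angle to the front (left around (170,170), right around (270,115) in the scene crop). The arm is clear, and the case and spool look undisturbed.

```bash
python3 -c "
from workcell import ctrl, viewer
print(ctrl.close_job())"
```

```text
the job is handed in; nothing more can be done
None
```

I drew the bolt, opened the left leaf to about 1.6 rad and then the right to about 1.55 rad, backed the arm clear, and handed the job in at about 15 s; no verdict was shown.

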